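# Set the board nest's width with its thumbwheel

### The arm

A 6-joint arm with a two-finger parallel gripper is mounted at the origin on the work surface. World frame = base frame: x ahead of the robot, y to its left, z up, the work surface at z = 0. Lengths are in m, angles in degrees, forces in N, time in s.
With the tool pointing down it reaches from about 0.35 to 0.875 m from the base axis. Payload 4.2 kg.
Tool frame: the origin (TCP) lies midway between the tips of the shut fingers; the grasp point (between the pads) lies 19 mm behind it (r.pinch_z is the distance from the TCP to the grasp point, in m); z points along the fingers, y is the direction in which the jaws open and shut (so a half turn about z gives the same grasp; the last joint's range is limited). The gripper opens to 87 mm and grips with 3 to 60 N. Pads are 19 mm wide; open, the fingers measure 117 mm over their backs; the gripper's body (75 mm by 190 mm) begins 51 mm behind the grasp point.
Start: joints at [-53.938, 22.042, 0.453, 0, -68.411, -14.817], TCP at [0.226, -0.582, 0.191] pointing down, gripper open.
Joint ranges: [-179.83, 179.83], [-69.29, 118.12], [-61.27, 80.66], [-181.25, 117.63], [-171.15, -9.14], [-177.46, 177.46]. Speed limits (degrees/s): [159.86, 159.86, 180, 180, 180, 180].

### API

Orientations are given as a 3x3 rotation matrix whose columns are the frame's x, y, z axes.
In Python, from station import r, optics, workorder gives the robot as it stands.
- The arm moves only by the tool carry_out, never from a script. Its argument "commands" is a list of rows, each a list of 3 entries, a list of its own where there are three numbers: the shift along the tool's x, y, z in m, then the turn, a rotation vector about the tool's x, y, z in degrees, then the finger opening in m, from 0 to 0.087. In form: [[[tx, ty, tz], [ax, ay, az], grip], ...]. A call has 1 to 12 rows; each row shifts and turns the pose as measured when the row begins, along the tool's axes as they then stand; what a row does not reach is not made up. A row lasts 1/12 s, in which the tool goes at most 41.7 mm and 7.16 degrees, less where a joint would pass 70% of its speed; a pose out of reach is approached as far as the arm can. A call with a gripper value outside its range is refused whole. The fingers move at their own pace and stop on an object; the grip force is fixed at half the most. Time passes only in rows, so rows that do not move let the fingers close. It gives the time, the measured TCP pose, the force and the opening at its end, in the units of the state.
- r.sense(): the state, without advancing time (a new reading comes with each control period).
- optics.capture(name): name is "scene" or "side" or "wrist"; returns a dict with "img" (480x640x3 uint8, red, green, blue), "mtx" (3x3 intrinsics, pixels), "extrinsics" (4x4, takes a point from camera to world coordinates). Camera axes: x right, y down, z forward; pixel columns grow to the right and rows downward; lengths in m; the calibration is good to about 2 mm. The wrist camera is an equidistant fisheye: a pixel r from the principal point sees the ray r / f radians off the axis. A picture is of the moment at which its call begins. There is no depth.
- workorder.finish_job(): hands the job in, once; it reports no verdict.
The state is a dict: "time_s": time; "joints": joint angles; "joint_velocities": joint speeds; "effort": joint torques, N m; "tcp_pos": TCP position; "ee_rot": TCP orientation; "wrist_force": force on the tool from outside, world axes, zero at the start; "moment": the same for the moment, N m; "gripper_width": opening from 0.0 (shut) to 1.0 (fully open).
Only numpy, scipy, OpenCV 4.12 (cv2) and the standard library are available. Lean on these libraries where they do the work, as an engineer would, in place of code of your own. Each camera call takes 0.05 s, during which the arm holds its last target.

### The job

Set the circuit-board nest to its new width: with a fingertip, roll the exposed top of the knurled brass wheel towards the blue rails, stroke by stroke, until the gap between the rails has closed to the gauge, that is until the red pointer on the moving rail stands at the green mark. Drive the rail only through the wheel (do not push the rail or the green mark), leave the terminal row, the tape ring and the mouse where they are, and take your hand away at the end.

Things in the scene. Friction and masses are not known exactly. Their poses are not given: they have to be found in the camera images.
- fixture: board nest: a grey plate with grey wheel housing and two blue rails, floating on springs over a fixed dark steel base of x -115..115, y -220..70 mm. Origin on the bench below the wheel's centre; -y points from wheel to rails, x is the wheel's axle. Housing 40 (x) x 92 (y), top 84 mm high; fixed rail 150 x 10 mm at y -185, 61 mm high; black gauge ledge at x 78..102 mm, 56 mm high
- wheel: brass wheel, knurled rim (four ridges white), radius 35, 18 mm wide, axle along the fixture's x, 71 mm high; its top 22 mm stand out of the housing. Origin at its centre, turns with it. Rolling its top towards the fixture's -y closes the gap: 8 mm of rail per rad, 1 mm per 4.4 mm of rim travel; rolled back it opens. Friction (about 0.05 N m) keeps it where it is left
- wheel_top (a point): highest point of the wheel's rim, 106 mm above the bench when unpressed; does not turn; axes are the fixture's. The nest is sprung: under a finger wheel, rails and gauge sink together, from about 3 N on and 1 N more per mm, to a stop at 8 mm (about 11 N). Pressed 3 to 6 mm, the wheel rolls with a finger moving level along the fixture's y, without slipping
- rail: moving blue rail, 150 (x) x 10 (y) mm, top 61 mm above the bench, red pointer on its top; origin 16 mm above the bench below its middle, at the fixture's y = -65 mm at the start. Moves along the fixture's y on the nest, driven by the wheel, from 5 mm back of its start to 35 mm closed
- pointer (a point): outer tip of the red pointer, a 4 mm wide, 25 mm long blade on the moving rail, at its top face 65 mm above the bench, over the black ledge; the point lies on the blade's centre line
- mark (a point): inner end of the green mark, a 5 mm wide (y), 17 mm long bar on the black ledge, top 62 mm high; the point is on its centre line, on top; axes are the fixture's. At the start it lies 10 to 26 mm from the pointer towards the fixture's -y; when the pointer stands at it, both points have the same y in the fixture's frame (and are 2 mm apart in x)
- gauge: the green mark as a solid thing (see mark); it must not be pushed; origin 16 mm above the bench, on the fixture's x = 0, at the y of the mark's centre line
- terminal: loose bystander: a row of grey, cream and orange wire terminals, 70 x 30 x 34 mm; origin at the centre of its underside
- tape: loose bystander: yellow ring (empty tape core) lying flat, 72 mm across, 20 mm high; origin at the centre of its underside
- mouse: loose bystander: grey computer mouse, 62 x 100 x 32 mm; origin at the centre of its underside

How it is judged:
By the outcome, as a careful person would: the job done as asked, in the order asked, and still so for the second after the job is handed in, with the robot touching nothing.
It also fails if it takes over 48 s, if anything falls off the work surface, if the arm or the gripper's body presses on something with over 40 N, if the wrist force passes 120 N, or if a joint passes its speed limit or range.

## Working session

There is one attempt and no reset: what is moved stays moved. The work goes in short steps, Python scripts to look and compute and a tool call to move; the robot and the scene stay as the last step left them, time stands still between calls to the robot, and variables do not carry over. Pictures are saved under pics/ and viewed, and the job is handed in when it is done.

Besides the shell and the picture viewer there is one more tool, called after "Call:" as name([rows], argument=value, ...), one row to a line, values as JSON. carry_out: Moves the arm, as the interface text tells. Its arguments: {"type":"object","properties":{"commands":{"type":"array","items":{"type":"array"}}},"required":["commands"]}

```bash
mkdir -p pics; python3 - <<'E'
from station import r, optics, workorder
import cv2,numpy as np,pickle
s=r.sense();print(s)
for n in("scene","side","wrist"):
    c=optics.capture(n);cv2.imwrite(f"pics/{n}0.png",c["img"][:,:,::-1]);pickle.dump(c,open(f"{n}0.pkl","wb"))
    print(n,c["mtx"].round(2).tolist(),c["extrinsics"].round(4).tolist())
E
```

```text
{'time_s': 0.0, 'joints': array([-5.39374908e+01,  2.20918694e+01,  3.78930939e-01, -3.29077888e-02,
       -6.84115203e+01, -1.48159744e+01]), 'joint_velocities': array([ 0.05894971, -0.09543509, -0.03010409,  0.04353775, -0.02452111,
       -0.06513749]), 'effort': array([-1.68698778e-03, -3.90668499e+01,  1.87404531e+01,  4.21995118e+00,
        1.09613239e-02, -1.97074805e-04]), 'tcp_pos': array([ 0.2262631 , -0.58186444,  0.18943208]), 'ee_rot': array([[-9.32106540e-01, -3.62183214e-01, -8.46958920e-04],
       [-3.62184202e-01,  9.32104242e-01,  2.07030194e-03],
       [ 3.96253917e-05,  2.23649712e-03, -9.99997498e-01]]), 'wrist_force': array([-0.08393674,  0.0646592 ,  0.08082402]), 'moment': array([-0.0149964 , -0.02470197,  0.00090875]), 'gripper_width': 0.9931915934030198}
scene [[559.01, 0.0, 328.15], [0.0, 559.01, 238.07], [0.0, 0.0, 1.0]] [[-0.8172, 0.3064, -0.4881, 1.0578], [0.5763, 0.4326, -0.6933, 0.6433], [-0.0012, -0.8479, -0.5301, 0.5603], [0.0, 0.0, 0.0, 1.0]]
side [[448.35, 0.0, 314.78], [0.0, 448.35, 240.72], [0.0, 0.0, 1.0]] [[0.9303, -0.2788, 0.2384, 0.464], [-0.3665, -0.678, 0.6371, -0.4311], [-0.016, -0.6801, -0.733, 0.6737], [0.0, 0.0, 0.0, 1.0]]
wrist [[371.65, 0.0, 320.41], [0.0, 371.65, 238.71], [0.0, 0.0, 1.0]] [[-0.3631, 0.8881, 0.2817, 0.149], [0.9318, 0.3457, 0.1111, -0.6122], [0.0013, 0.3028, -0.953, 0.3847], [0.0, 0.0, 0.0, 1.0]]
```

View pics/scene0.png

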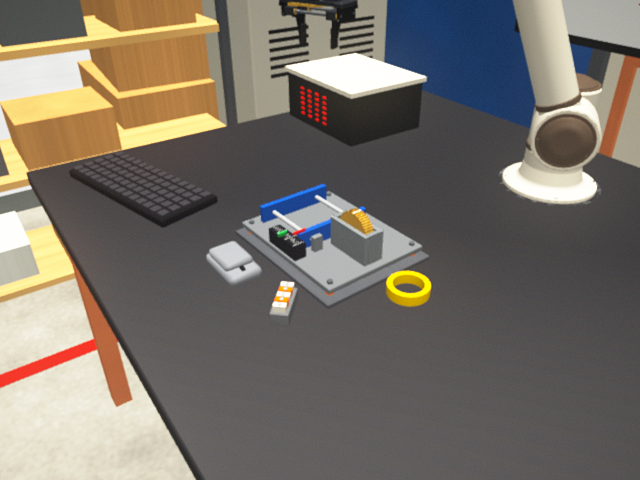

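View pics/side0.png

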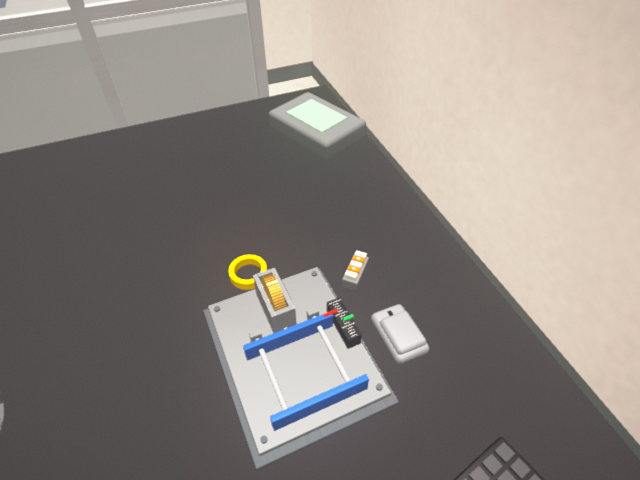

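View pics/wrist0.png

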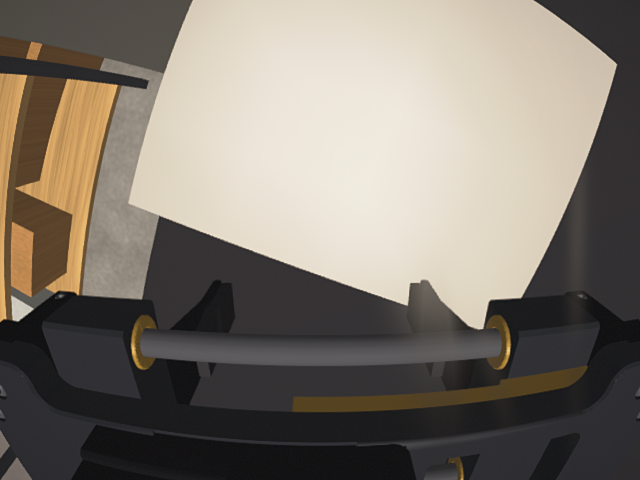

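The scene view shows the nest around (330,240), with the wheel at (357,220), pointer at (298,233) and mark at (284,232). In the side view the wheel is at (275,292), pointer at (331,313) and mark at (348,318). The arm is off over the white box. I'll enlarge these areas next.

```bash
python3 - <<'E'
import cv2
a=cv2.imread("pics/scene0.png")[175:310,200:440];cv2.imwrite("pics/scene0z.png",cv2.resize(a,None,fx=3.33,fy=3.33,interpolation=cv2.INTER_CUBIC))
a=cv2.imread("pics/side0.png")[250:475,195:435];cv2.imwrite("pics/side0z.png",cv2.resize(a,None,fx=2.66,fy=2.66,interpolation=cv2.INTER_CUBIC))
E
```

```text
(no output)
```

View pics/scene0z.png

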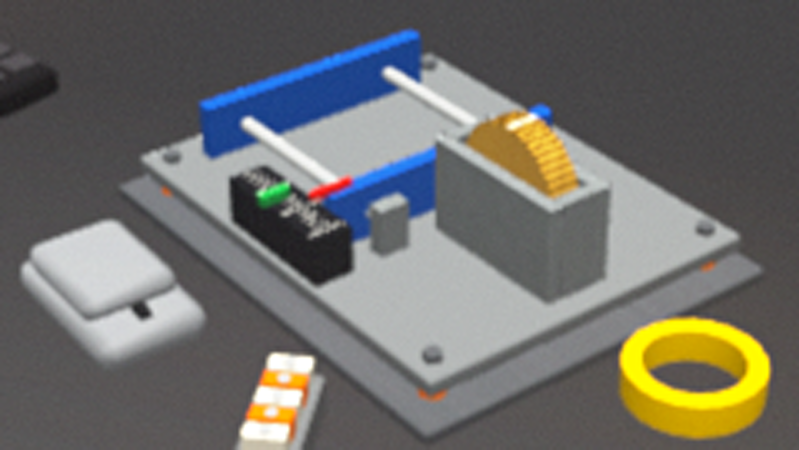

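View pics/side0z.png

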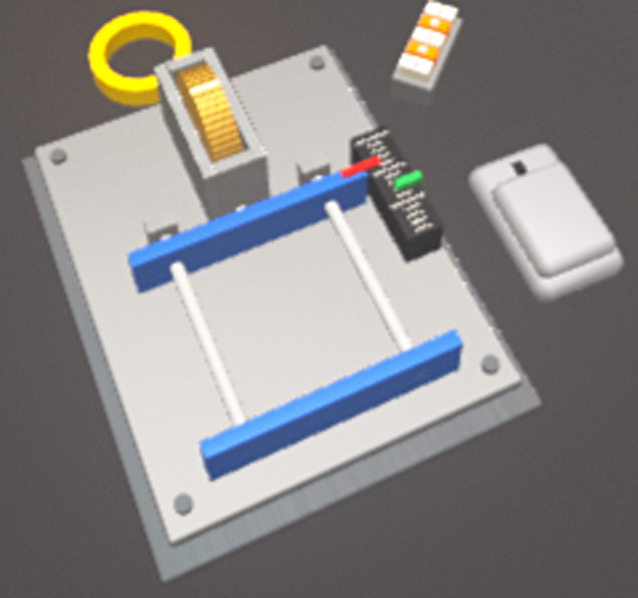

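```bash
cat > h.py <<'E'
import numpy as np,cv2,pickle
from scipy.optimize import least_squares
def proj(c,P):
    T=np.linalg.inv(c["extrinsics"]);p=np.atleast_2d(P)@T[:3,:3].T+T[:3,3]
    q=p@c["mtx"].T;return q[:,:2]/q[:,2:]
def F(q,P):
    c,s=np.cos(q[2]),np.sin(q[2]);P=np.atleast_2d(P)
    return np.c_[q[0]+c*P[:,0]-s*P[:,1],q[1]+s*P[:,0]+c*P[:,1],P[:,2]]
def ray(c,uv,z):
    d=c["extrinsics"][:3,:3]@np.linalg.solve(c["mtx"],[uv[0],uv[1],1]);o=c["extrinsics"][:3,3]
    return o+d*(z-o[2])/d[2]
E
cat > fit.py <<'E'
from h import *
S=pickle.load(open("side0.pkl","rb"));C=pickle.load(open("scene0.pkl","rb"))
zs=lambda u,v:(195+u/2.66,250+v/2.66); zc=lambda u,v:(200+u/3.33,175+v/3.33)
L=[(S,zs(157,87),(-20,46,84)),(S,zs(212,49),(20,46,84)),(S,zs(267,152),(20,-46,84)),(S,zs(203,172),(-20,-46,84)),
(S,zs(201,441),(-75,-180,61)),(S,zs(206,458),(-75,-190,61)),(S,zs(456,331),(75,-180,61)),(S,zs(461,343),(75,-190,61)),
(C,zc(437,138),(20,-46,84)),(C,zc(548,210),(20,46,84)),(C,zc(608,182),(-20,46,84)),
(C,zc(207,106),(75,-180,61)),(C,zc(420,36),(-75,-180,61))]
def res(q):
    o=[]
    for c,uv,P in L:o+=list(proj(c,F(q,np.array(P)/1e3))[0]-uv)
    return np.array(o)
w=ray(S,(275,292),.1);print(w)
f=least_squares(res,[w[0],w[1],-.4],loss="soft_l1");q=f.x;print(q[:2],np.degrees(q[2]));print(res(q).reshape(-1,2).round(1).tolist())
np.save("q.npy",q)
def inF(P):
    d=P[:2]-q[:2];c,s=np.cos(q[2]),np.sin(q[2]);return np.array([c*d[0]+s*d[1],-s*d[0]+c*d[1]])*1e3
for n,c,uv,z in[("ptr tip",S,zs(379,159),.065),("ptr tip",C,zc(312,192),.065),("mark in",S,zs(397,183),.062),("mark in",C,zc(288,188),.062),("mark out",S,zs(421,176),.062),("mark out",C,zc(262,198),.062),
 ("term",S,(356,263),.034),("tape",S,(248,270),.02),("mouse",S,(400,330),.02)]:
    P=ray(c,uv,z);print(n,P.round(4),inF(P).round(1))
print("top",F(q,[0,0,.106]))
E
python3 fit.py
```

```text
[ 0.55189705 -0.01140491  0.1       ]
[0.55249246 0.00447938] 2.6417776359263705
[[-1.6, -8.3], [-0.1, -1.8], [-0.1, 0.4], [0.1, 1.9], [-1.2, -0.5], [-0.6, -0.2], [-0.7, -1.6], [0.8, -0.3], [-2.3, -1.6], [-0.5, -1.0], [-0.2, -0.5], [-1.1, -0.4], [-0.9, -1.7]]
ptr tip [ 0.6401 -0.0579  0.065 ] [ 84.6 -66.3]
ptr tip [ 0.6395 -0.0524  0.065 ] [ 84.3 -60.8]
mark in [ 0.6441 -0.0759  0.062 ] [ 87.8 -84.6]
mark in [ 0.645  -0.0671  0.062 ] [ 89.1 -75.8]
mark out [ 0.6596 -0.0769  0.062 ] [103.2 -86.2]
mark out [ 0.6609 -0.0664  0.062 ] [105.1 -75.8]
term [0.7222 0.0433 0.034 ] [171.3  31. ]
tape [0.5329 0.115  0.02  ] [-14.5 111.3]
mouse [ 0.7339 -0.1067  0.02  ] [ 176.  -119.4]
top [[0.55249246 0.00447938 0.106     ]]
```

```bash
sed -i 's/zs(157,87)/zs(159,68)/' fit.py; python3 fit.py | head -3; cat > ov.py <<'E'
from h import *
q=np.load("q.npy")
B=lambda x0,x1,y0,y1,z:[(x0,y0,z),(x1,y0,z),(x1,y1,z),(x0,y1,z)]
for n,(u0,u1,v0,v1),k in(("side",(195,435,250,475),2.66*1),("scene",(200,440,175,310),3.33)):
    c=pickle.load(open(n+"0.pkl","rb"));a=c["img"][v0:v1,u0:u1,::-1].copy();a=cv2.resize(a,None,fx=k,fy=k,interpolation=cv2.INTER_CUBIC)
    for b in(B(-20,20,-46,46,84),B(-75,75,-190,-180,61),B(-75,75,-70,-60,61),B(-115,115,-220,70,0)):
        p=(proj(c,F(q,np.array(b)/1e3))-[u0,v0]+.5)*k-.5
        cv2.polylines(a,[np.round(p).astype(int)],True,(255,0,255),1)
    cv2.imwrite(f"pics/ov_{n}.png",a)
E
python3 ov.py
```

```text
[ 0.55189705 -0.01140491  0.1       ]
[0.55256698 0.00453823] 2.615504135278629
[[-2.3, -1.2], [-0.0, -1.8], [-0.1, 0.3], [0.2, 1.8], [-1.3, -0.6], [-0.6, -0.3], [-0.7, -1.6], [0.8, -0.3], [-2.3, -1.6], [-0.6, -1.0], [-0.2, -0.4], [-1.0, -0.4], [-0.8, -1.7]]
```

View pics/ov_side.png

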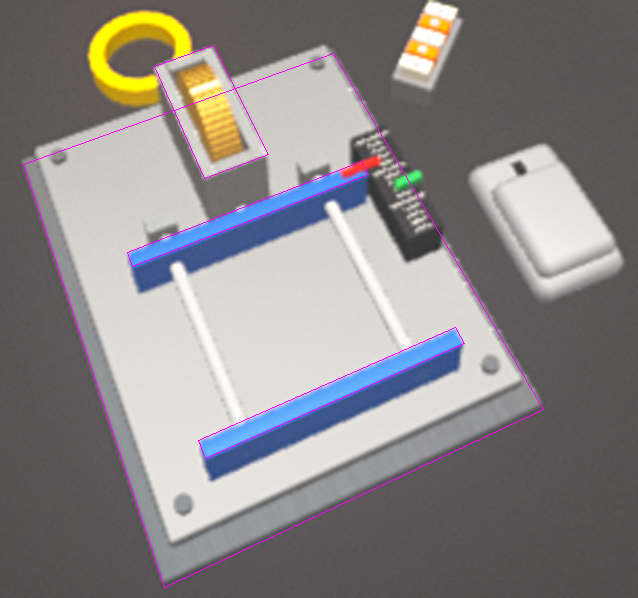

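View pics/ov_scene.png

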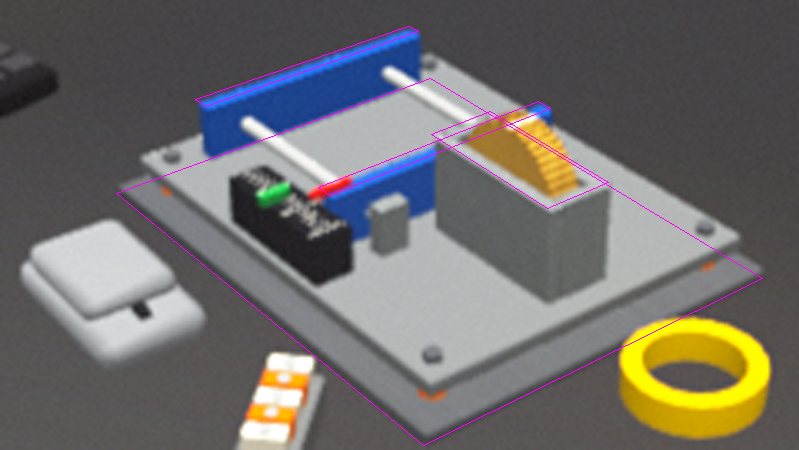

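Overlaid on both views, the fitted nest model matches to about 2 mm: origin (0.5526, 0.0045), yaw 2.6°. I'll travel up and over with the fingers shut. Then I'll turn so that tool x lies along fixture +x, which puts the wrist camera over the pointer.

Call:
carry_out([
  [[0,0,-0.03],[0,0,0],0],
  [[-0.03,0.025,-0.01],[0,0,0],0],
  [[-0.03,0.025,0],[0,0,0],0],
  [[-0.03,0.025,0],[0,0,0],0],
  [[-0.03,0.025,0],[0,0,0],0],
  [[-0.03,0.025,0],[0,0,0],0],
  [[-0.03,0.025,0],[0,0,0],0],
  [[-0.03,0.025,0],[0,0,0],0],
  [[-0.03,0.025,0],[0,0,0],0],
  [[-0.03,0.025,0],[0,0,0],0],
  [[-0.03,0.025,0],[0,0,0],0],
  [[-0.03,0.025,0],[0,0,0],0],
])

```text
time_s: 1.15
tcp_pos: [0.4386, -0.1957, 0.2275]
ee_rot: [[-0.938, -0.348, -0.005], [-0.348, 0.937, 0.009], [0.002, 0.01, -1.0]]
wrist_force: [0.8, -1.6, -0.4]
gripper_width: 0.172
```

Call:
carry_out([
  [[-0.02,0.017,0],[0,0,-7],0],
  [[0,0,0],[0,0,-7],0],
  [[0,0,0],[0,0,-7],0],
  [[0,0,0],[0,0,-7],0],
  [[0,0,0],[0,0,-7],0],
  [[0,0,0],[0,0,-7],0],
  [[0,0,0],[0,0,-7],0],
  [[0,0,0],[0,0,-7],0],
  [[0,0,0],[0,0,-7],0],
  [[0,0,0],[0,0,-7],0],
  [[0,0,0],[0,0,-7],0],
  [[0,0,0],[0,0,-7],0],
])

```text
time_s: 2.15
tcp_pos: [0.4531, -0.1618, 0.2245]
ee_rot: [[0.284, -0.959, -0.01], [-0.959, -0.284, 0.012], [-0.014, 0.006, -1.0]]
wrist_force: [-0.1, 1.1, -0.2]
gripper_width: 0.002
```

Call:
carry_out([
  [[0,0,0],[0,0,-7],0],
  [[0,0,0],[0,0,-7],0],
  [[0,0,0],[0,0,-7],0],
  [[0,0,0],[0,0,-7],0],
  [[0,0,0],[0,0,-7],0],
  [[0,0,0],[0,0,-7],0],
  [[0,0,0],[0,0,-7],0],
  [[0,0,0],[0,0,-7],0],
  [[0,0,0],[0,0,-7],0],
  [[0,0,0],[0,0,-7],0],
  [[0,0,0],[0,0,-5],0],
  [[0,0,0],[0,0,0],0],
])

```text
time_s: 3.15
tcp_pos: [0.4495, -0.1608, 0.221]
ee_rot: [[0.998, 0.061, -0.018], [0.062, -0.998, 0.015], [-0.017, -0.016, -1.0]]
wrist_force: [0.6, -0.3, -0.7]
gripper_width: 0.006
```

```bash
cat > st.py <<'E'
from h import *
from station import r
from scipy.spatial.transform import Rotation as Ro
def st():
    s=r.sense();q=np.load("q.npy");R=s["ee_rot"];p=s["tcp_pos"]
    c,sn=np.cos(q[2]),np.sin(q[2]);d=p-[q[0],q[1],0]
    f=np.array([c*d[0]+sn*d[1],-sn*d[0]+c*d[1],d[2]])*1e3
    Rt=np.array([[c,sn,0],[sn,-c,0],[0,0,-1]])
    rv=Ro.from_matrix(R.T@Rt).as_rotvec(degrees=True)
    print("t",round(s["time_s"],2),"tcp in fixture mm",f.round(1),"turn to target (tool,deg)",rv.round(2),"F",s["wrist_force"].round(1),"j",s["joints"].round(1),"w",round(s["gripper_width"],3))
    return s,f
if __name__=="__main__":st()
E
python3 st.py
```

```text
t 3.15 tcp in fixture mm [-110.5 -160.5  221. ] turn to target (tool,deg) [-0.89  0.97  0.92] F [ 0.6 -0.3 -0.7] j [ -0.7   6.9 -15.3  -0.9 -68.8  94.6] w 0.006
```

Call:
carry_out([
  [[0.018,-0.028,0],[-0.9,1,0.9],0],
  [[0.018,-0.028,0.005],[0,0,0],0],
  [[0.018,-0.028,0.01],[0,0,0],0],
  [[0.018,-0.028,0.01],[0,0,0],0],
  [[0.018,-0.028,0.01],[0,0,0],0],
  [[0.018,-0.028,0.01],[0,0,0],0],
  [[0,0,0],[0,0,0],0],
])

```text
time_s: 3.73
tcp_pos: [0.5543, 0.0163, 0.1748]
ee_rot: [[1.0, 0.019, 0.004], [0.019, -1.0, -0.001], [0.004, 0.001, -1.0]]
wrist_force: [0.7, -0.4, -0.9]
gripper_width: 0.007
```

```bash
cat > look.py <<'E'
import sys
from st import *
from station import optics
k=sys.argv[1];st()
for n in sys.argv[2:]:
    c=optics.capture(n);pickle.dump(c,open(f"{n}{k}.pkl","wb"));cv2.imwrite(f"pics/{n}{k}.png",c["img"][:,:,::-1])
E
python3 look.py 1 wrist side
```

```text
t 3.73 tcp in fixture mm [  2.3  11.7 174.8] turn to target (tool,deg) [ 0.06 -0.24 -1.53] F [ 0.7 -0.4 -0.9] j [ 18.5  15.8 -11.2   0.1 -62.8  72.5] w 0.007
```

View pics/wrist1.png

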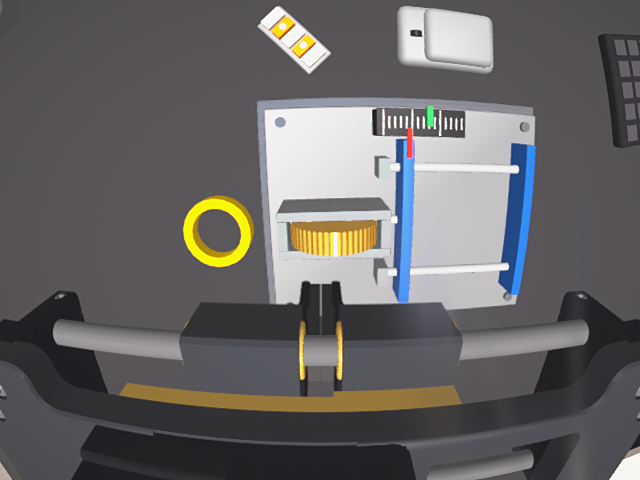

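View pics/side1.png

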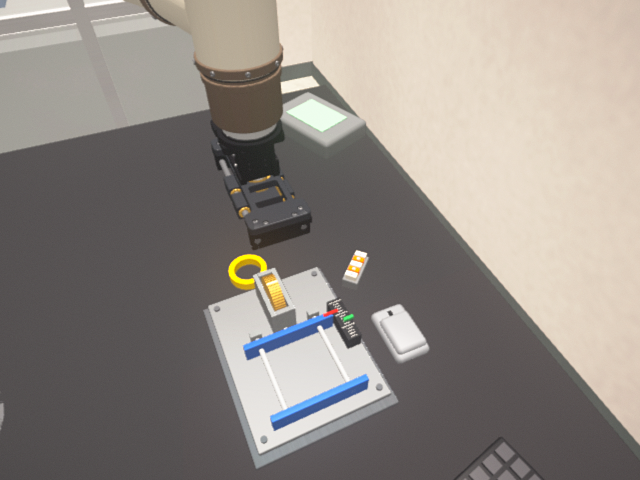

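```bash
cat > pm.py <<'E'
import sys
from h import *
def wray(c,uv,z):
    n=cv2.fisheye.undistortPoints(np.array([[uv]],float),c["mtx"],np.zeros(4))[0,0]
    d=c["extrinsics"][:3,:3]@[n[0],n[1],1];o=c["extrinsics"][:3,3];return o+d*(z-o[2])/d[2]
def inF(P):
    q=np.load("q.npy");d=P[:2]-q[:2];c,s=np.cos(q[2]),np.sin(q[2]);return np.array([c*d[0]+s*d[1],-s*d[0]+c*d[1]])*1e3
def blob(c,wch,near,rad=70):
    a=c["img"].astype(int);R,G,B=a[...,0],a[...,1],a[...,2]
    m=(R-np.maximum(G,B)>70) if wch=="r" else (G-np.maximum(R,B)>60)
    yy,xx=np.nonzero(m);k=np.hypot(xx-near[0],yy-near[1])<rad
    return np.c_[xx[k],yy[k]].astype(float)
def gap(c,wr,near,rad=70,sink=0):
    out={}
    for w,z in(("r",.065),("g",.062)):
        p=blob(c,w,near,rad)
        f=np.array([inF((wray if wr else ray0)(c,u,z-sink)) for u in p])
        # centre line: per-pixel fit of y vs x; tip
        xt=f[:,0].max() if w=="r" else f[:,0].min()
        out[w]=(f[:,1].mean(),xt,len(p),f.min(0).round(1).tolist(),f.max(0).round(1).tolist())
    print(out,"GAP",round(out["r"][0]-out["g"][0],2));return out
def ray0(c,uv,z):return ray(c,uv,z)
if __name__=="__main__":
    k=sys.argv[1]
    import os
    for n,near in(("wrist",(420,125)),("side",(340,316)),("scene",(291,233))):
        if os.path.exists(f"{n}{k}.pkl"):
            print(n,end=" ");gap(pickle.load(open(f"{n}{k}.pkl","rb")),n=="wrist",near,70 if n=="wrist" else 20)
E
python3 pm.py 1; python3 pm.py 0 2>&1|tail -2
python3 - <<'E'
from pm import *
c=pickle.load(open("wrist1.pkl","rb"))
for n,uv,z in(("tips",(320,285),.175),("fix rail end top in",(513,144),.061),("fixrail out",(534,147),.061),("rail",(398,140),.061),("rail",(413,140),.061),("rail far",(400,302),.061),("H",(282,199),.084),("H",(385,199),.084),("H",(392,258),.084),("H",(278,258),.084)):
    print(n,inF(wray(c,uv,z)).round(1))
E
```

```text
wrist {'r': (np.float64(-63.734039345345124), np.float64(84.89353507864178), 163, [59.7, -66.9], [84.9, -61.8]), 'g': (np.float64(-82.30312777662425), np.float64(86.23798039106472), 129, [86.2, -85.3], [103.4, -79.1])} GAP 18.57
side {'r': (np.float64(-65.49705988823587), np.float64(85.16660064719625), 57, [59.1, -69.2], [85.2, -62.0]), 'g': (np.float64(-84.23330548995254), np.float64(85.81070766230366), 45, [85.8, -88.1], [103.8, -80.3])} GAP 18.74
       ~^^^^^
IndexError: too many indices for array: array is 1-dimensional, but 2 were indexed
tips [-3.3 12.2]
fix rail end top in [  74.2 -164.2]
fixrail out [  72.8 -187.8]
rail [ 73.7 -54.9]
rail [ 73.9 -67.9]
rail far [-75.5 -61.6]
H [29.8 41.2]
H [ 27.9 -40.1]
H [-22.1 -47.2]
H [-19.4  47.3]
```

The wrist view shows the pointer tip at (410,128) and the mark's inner end at (430,126). The wrist gap comes out at 18.6 mm and the side gap at 18.7 mm, so about 81 mm of rim travel. The wheel at (335,237) is almost under the finger, so I'll descend.

Call:
carry_out([
  [[-0.002,-0.002,0.02],[0,0,-1.5],0],
  [[0,0,0.02],[0,0,0],0],
  [[0,0,0.015],[0,0,0],0],
  [[0,0,0.004],[0,0,0],0],
  [[0,0,0],[0,0,0],0],
])

```text
time_s: 4.25
tcp_pos: [0.5508, 0.0121, 0.1189]
ee_rot: [[0.999, 0.036, 0.01], [0.036, -0.999, -0.001], [0.01, 0.001, -1.0]]
wrist_force: [-0.0, -0.2, 0.5]
gripper_width: 0.008
```

```bash
python3 look.py 2 wrist side scene; python3 - <<'E'
import cv2
a=cv2.imread("pics/scene2.png")[130:310,200:440];cv2.imwrite("pics/scene2z.png",cv2.resize(a,None,fx=3.3,fy=3.3,interpolation=cv2.INTER_CUBIC))
E
```

```text
t 4.25 tcp in fixture mm [ -1.4   7.7 118.9] turn to target (tool,deg) [ 0.08 -0.56 -0.57] F [-0.  -0.2  0.5] j [ 18.3  18.2 -16.5   0.3 -54.7  73.6] w 0.008
```

View pics/scene2z.png

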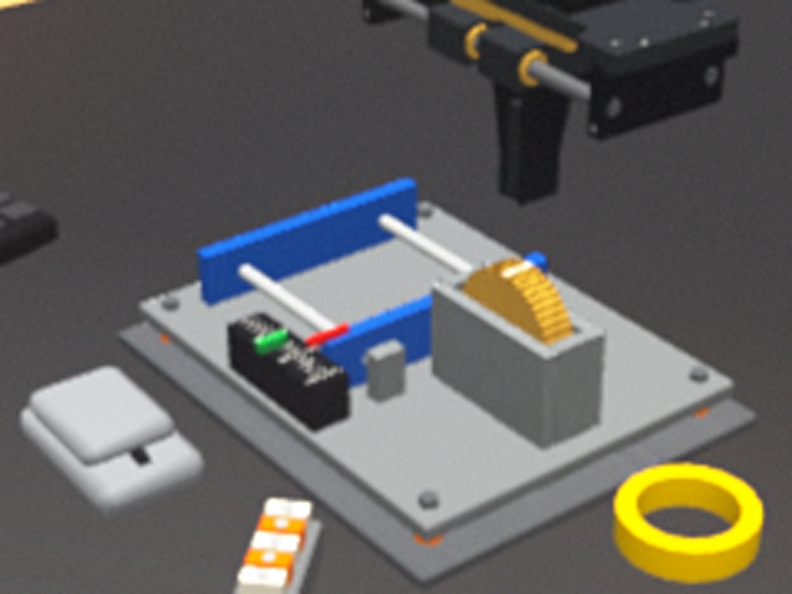

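View pics/wrist2.png

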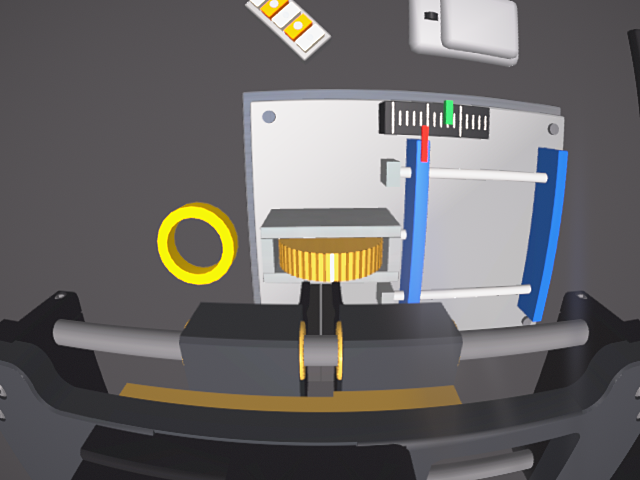

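```bash
python3 - <<'E'
from h import *
from station import r
q=np.load("q.npy");p=r.sense()["tcp_pos"]
for n in("scene","side"):
    c=pickle.load(open(n+"2.pkl","rb"))
    print(n,"tcp",proj(c,p),"wheeltop",proj(c,F(q,[0,0,.106])))
c=pickle.load(open("scene2.pkl","rb"))
def fp(X):
    T=np.linalg.inv(W["extrinsics"]);v=(T[:3,:3]@X+T[:3,3]);return cv2.fisheye.projectPoints(v.reshape(1,1,3),np.zeros(3),np.zeros(3),W["mtx"],np.zeros(4))[0].ravel()
W=pickle.load(open("wrist2.pkl","rb"))
print("wrist tcp",fp(p),"wheeltop",fp(F(q,[0,0,.106])[0]))
a=cv2.imread("pics/side2.png")[180:340,200:400];cv2.imwrite("pics/side2z.png",cv2.resize(a,None,fx=3.5,fy=3.5,interpolation=cv2.INTER_CUBIC))
E
```

```text
scene tcp [[358.84927637 204.69435108]] wheeltop [[355.38492193 210.45427518]]
side tcp [[269.37864644 272.8012407 ]] wheeltop [[271.99518261 282.11847505]]
wrist tcp [319.68997541 274.76850093] wheeltop [333.32697102 265.40949202]
```

View pics/side2z.png

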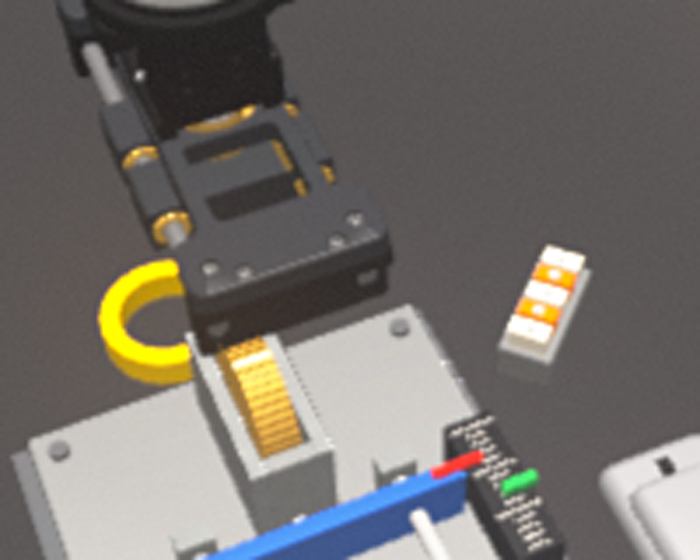

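```bash
python3 - <<'E'
import cv2,numpy as np
a=cv2.imread("pics/scene2.png")[150:225,320:400].astype(float)
a=np.clip((a/255)**.5*255,0,255).astype(np.uint8)
cv2.imwrite("pics/s2e.png",cv2.resize(a,None,fx=7,fy=7,interpolation=cv2.INTER_CUBIC))
a=cv2.imread("pics/wrist2.png")[200:340,240:400].astype(float)
a=np.clip((a/255)**.5*255,0,255).astype(np.uint8)
cv2.imwrite("pics/w2e.png",cv2.resize(a,None,fx=4,fy=4,interpolation=cv2.INTER_CUBIC))
E
```

```text
(no output)
```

View pics/s2e.png

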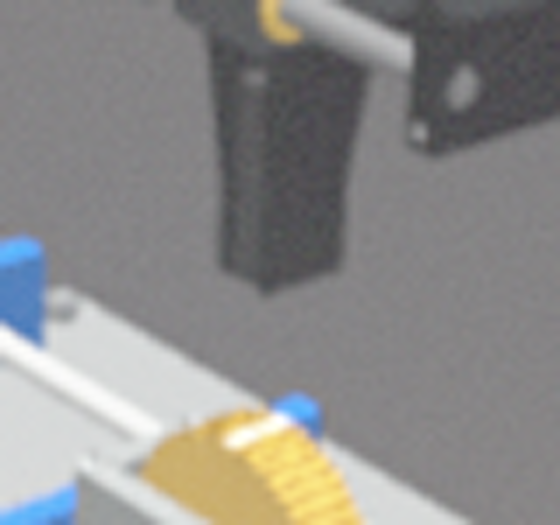

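View pics/w2e.png

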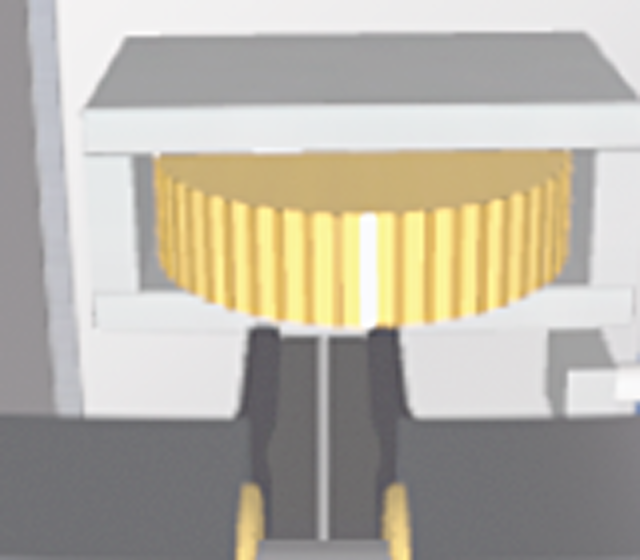

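```bash
python3 look.py 3 scene side wrist; python3 st.py; python3 - <<'E'
from pm import *
from station import r
p=r.sense()["tcp_pos"]
c=pickle.load(open("scene3.pkl","rb"));a=c["img"][150:225,320:400,::-1].astype(float)
a=np.clip((a/255)**.5*255,0,255).astype(np.uint8)
cv2.imwrite("pics/s3e.png",cv2.resize(a,None,fx=7,fy=7,interpolation=cv2.INTER_CUBIC))
print(proj(c,p), c["extrinsics"].round(3).tolist())
w=pickle.load(open("wrist3.pkl","rb"))
for uv in((358.5,190),):
  o1=c["extrinsics"][:3,3];d1=c["extrinsics"][:3,:3]@np.linalg.solve(c["mtx"],[*uv,1])
  A=wray(w,(320.7,283),0.);o2=w["extrinsics"][:3,3];d2=A-o2
  t=np.linalg.lstsq(np.c_[d1,-d2],o2-o1,rcond=None)[0]
  X=(o1+t[0]*d1+o2+t[1]*d2)/2;print("tip tri",X,"miss",np.linalg.norm(o1+t[0]*d1-o2-t[1]*d2),"tcp",p)
print(w["extrinsics"].round(3).tolist())
E
```

```text
t 4.4 tcp in fixture mm [ -0.    8.2 120.4] turn to target (tool,deg) [ 0.04 -0.75 -0.51] F [-0.5 -0.4  0.2] j [ 18.3  18.2 -16.4   0.3 -54.7  73.6] w 0.006
t 4.55 tcp in fixture mm [  0.2   8.7 120.4] turn to target (tool,deg) [ 0.02 -0.77 -0.47] F [-0.1 -0.8 -0.1] j [ 18.3  18.2 -16.4   0.3 -54.7  73.6] w 0.005
[[358.93876012 204.86864603]] [[-0.817, 0.306, -0.488, 1.058], [0.576, 0.433, -0.693, 0.643], [-0.001, -0.848, -0.53, 0.56], [0.0, 0.0, 0.0, 1.0]]
tip tri [0.5580056  0.01444442 0.14884333] miss 0.004775588571786928 tcp [0.55232903 0.01320411 0.12035316]
[[0.038, -0.957, -0.288, 0.634], [-0.999, -0.036, -0.012, 0.016], [0.001, 0.288, -0.958, 0.317], [0.0, 0.0, 0.0, 1.0]]
```

View pics/s3e.png

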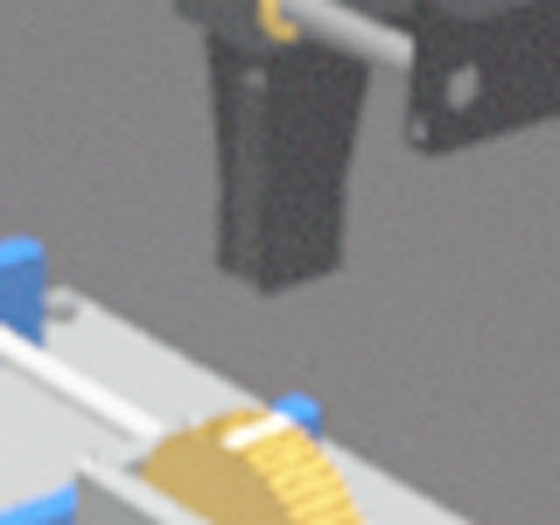

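```bash
python3 - <<'E'
from h import *
c=pickle.load(open("scene0.pkl","rb"))
p=np.array([.2263,-.5819,.1894]);y=np.array([-.362,.932,0])*.043
print(proj(c,[p,p+y,p-y]))
a=c["img"][0:80,270:370,::-1].astype(float)
a=np.clip((a/255)**.5*255,0,255).astype(np.uint8)
cv2.imwrite("pics/s0e.png",cv2.resize(a,None,fx=7,fy=7,interpolation=cv2.INTER_CUBIC))
E
```

```text
[[318.09596371  56.98230062]
 [331.93841638  59.33643827]
 [304.63314763  54.69272645]]
```

View pics/s0e.png

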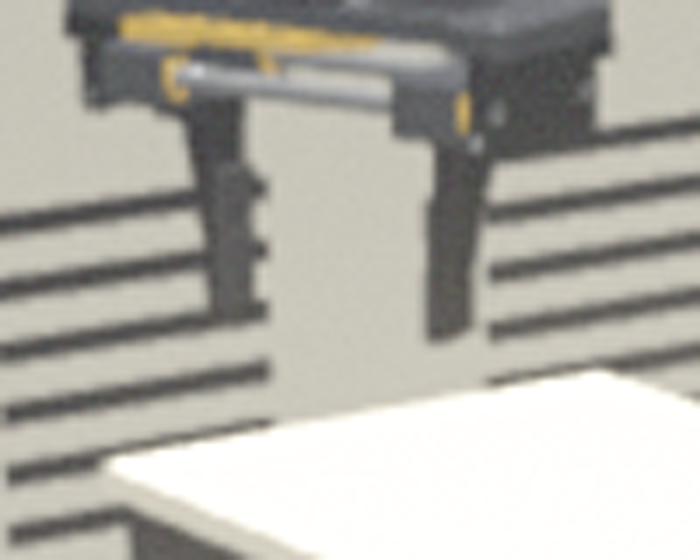

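Triangulation from the scene and wrist views puts the real fingertip about 28 mm above the reported TCP. The start picture shows the same offset. I'll come down guided by the pictures and the wrist force, not the reported z.

Call:
carry_out([
  [[0,-0.004,0.015],[0,-0.7,-0.4],0],
  [[0,0,0.012],[0,0,0],0],
  [[0,0,0.002],[0,0,0],0],
])

```text
time_s: 4.8
tcp_pos: [0.5542, 0.0182, 0.0918]
ee_rot: [[0.999, 0.045, 0.006], [0.045, -0.999, 0.002], [0.006, -0.001, -1.0]]
wrist_force: [-0.1, -0.1, -0.5]
gripper_width: 0.006
```

```bash
python3 look.py 4 scene wrist; python3 - <<'E'
from pm import *
c=pickle.load(open("scene4.pkl","rb"));a=c["img"][150:225,320:400,::-1].astype(float)
a=np.clip((a/255)**.5*255,0,255).astype(np.uint8)
a=cv2.resize(a,None,fx=7,fy=7,interpolation=cv2.INTER_CUBIC)[:480]
b=cv2.imread("pics/wrist4.png")[220:340,280:360].astype(float);b=np.clip((b/255)**.5*255,0,255).astype(np.uint8)
b=cv2.resize(b,(320,480),interpolation=cv2.INTER_CUBIC);a=cv2.resize(a,(480,411));
o=np.zeros((480,800,3),np.uint8);o[:411,:480]=a;o[:,480:]=b;cv2.imwrite("pics/c4.png",o)
E
```

```text
t 4.8 tcp in fixture mm [ 2.3 13.6 91.8] turn to target (tool,deg) [-0.08 -0.33 -0.04] F [-0.1 -0.1 -0.5] j [ 18.6  20.4 -17.7   0.  -51.6  73.9] w 0.006
```

View pics/c4.png

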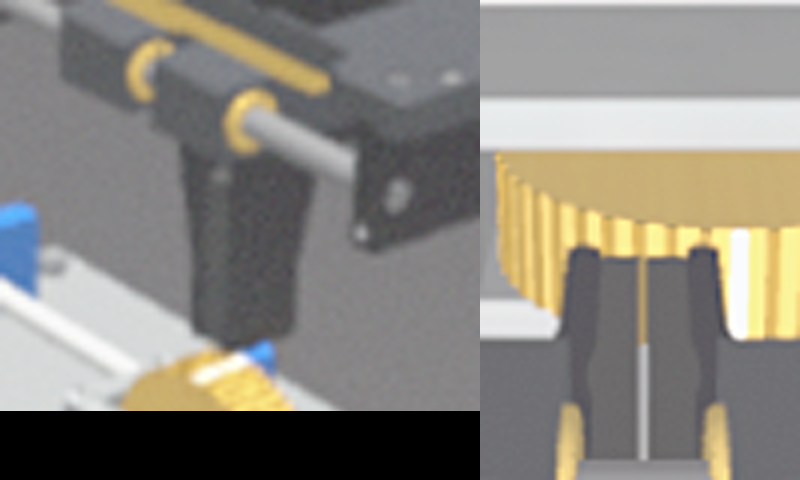

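Call:
carry_out([
  [[0,0,0.01],[0,0,0],0],
  [[0,0,0.001],[0,0,0],0],
])

```text
time_s: 5.07
tcp_pos: [0.5556, 0.0187, 0.0815]
ee_rot: [[0.999, 0.046, 0.008], [0.046, -0.999, 0.002], [0.008, -0.001, -1.0]]
wrist_force: [-0.8, 0.3, -0.4]
gripper_width: 0.004
```

Call:
carry_out([
  [[0,0,0.003],[0,0,0],0],
])

```text
time_s: 5.15
tcp_pos: [0.5562, 0.0188, 0.0787]
ee_rot: [[0.999, 0.046, 0.009], [0.046, -0.999, 0.002], [0.009, -0.001, -1.0]]
wrist_force: [0.4, -1.1, 0.8]
gripper_width: 0.005
```

Call:
carry_out([
  [[-0.002,0,0.002],[0,-0.5,0],0],
])

```text
time_s: 5.23
tcp_pos: [0.5538, 0.0186, 0.0762]
ee_rot: [[0.999, 0.046, -0.0], [0.046, -0.999, 0.001], [-0.0, -0.001, -1.0]]
wrist_force: [0.7, -0.2, -0.2]
gripper_width: 0.007
```

Call:
carry_out([
  [[-0.001,0,0.002],[0,0,0],0],
])

```text
time_s: 5.32
tcp_pos: [0.553, 0.0187, 0.0741]
ee_rot: [[0.999, 0.046, -0.0], [0.046, -0.999, 0.001], [-0.0, -0.001, -1.0]]
wrist_force: [0.5, -0.3, -0.8]
gripper_width: 0.009
```

Call:
carry_out([
  [[0,0,0.001],[0,0,0],0],
])

```text
time_s: 5.4
tcp_pos: [0.553, 0.0186, 0.0731]
ee_rot: [[0.999, 0.046, -0.001], [0.046, -0.999, 0.001], [-0.0, -0.001, -1.0]]
wrist_force: [-1.8, 0.3, 3.3]
gripper_width: 0.003
```

Contact at TCP z ≈ 0.0735, with 3.3 N. I'll press about 4 mm, then start the first stroke in fixture −y, which is tool +y.

Call:
carry_out([
  [[0,0,0.002],[0,0,0],0],
  [[0,0,0.0015],[0,0,0],0],
])

```text
time_s: 5.57
tcp_pos: [0.5532, 0.0186, 0.0707]
ee_rot: [[0.999, 0.047, 0.0], [0.047, -0.999, 0.001], [0.0, -0.001, -1.0]]
wrist_force: [-2.2, 0.9, 5.3]
gripper_width: 0.008
```

Call:
carry_out([
  [[0,0.004,0],[0,0,0],0],
  [[0,0.004,0],[0,0,0],0],
])

```text
time_s: 5.73
tcp_pos: [0.5535, 0.0114, 0.0717]
ee_rot: [[0.999, 0.048, 0.001], [0.048, -0.999, 0.002], [0.001, -0.002, -1.0]]
wrist_force: [-1.3, 1.1, 5.8]
gripper_width: 0.006
```

Call:
carry_out([
  [[0,0.004,0.001],[0,0,0],0],
  [[0,0.004,0.001],[0,0,0],0],
])

```text
time_s: 5.9
tcp_pos: [0.5539, 0.0033, 0.0712]
ee_rot: [[0.999, 0.049, 0.002], [0.049, -0.999, 0.002], [0.002, -0.002, -1.0]]
wrist_force: [-2.9, 1.6, 5.9]
gripper_width: 0.003
```

Call:
carry_out([
  [[0,0.005,0.001],[0,0,0],0],
  [[0,0.005,0.001],[0,0,0],0],
])

```text
time_s: 6.07
tcp_pos: [0.5545, -0.007, 0.0707]
ee_rot: [[0.999, 0.05, 0.003], [0.05, -0.999, 0.003], [0.003, -0.002, -1.0]]
wrist_force: [-1.3, 0.0, 5.5]
gripper_width: 0.006
```

```bash
python3 look.py 5 wrist scene; python3 pm.py 5
```

```text
t 6.07 tcp in fixture mm [  1.5 -11.6  70.7] turn to target (tool,deg) [-0.14 -0.17  0.24] F [-1.3  0.   5.5] j [ 16.   21.9 -18.8  -0.1 -49.1  77. ] w 0.006
wrist {'r': (np.float64(-69.0219248823771), np.float64(84.17972387857847), 362, [59.5, -71.5], [84.2, -66.5]), 'g': (np.float64(-81.38121197712509), np.float64(85.97417255777079), 285, [86.0, -84.3], [103.0, -78.4])} GAP 12.36
scene {'r': (np.float64(-62.733878838677015), np.float64(90.34485111560208), 39, [64.2, -67.7], [90.3, -58.0]), 'g': (np.float64(-74.0640434281743), np.float64(90.19623206407083), 36, [90.2, -80.1], [109.1, -68.2])} GAP 11.33
```

View pics/wrist5.png

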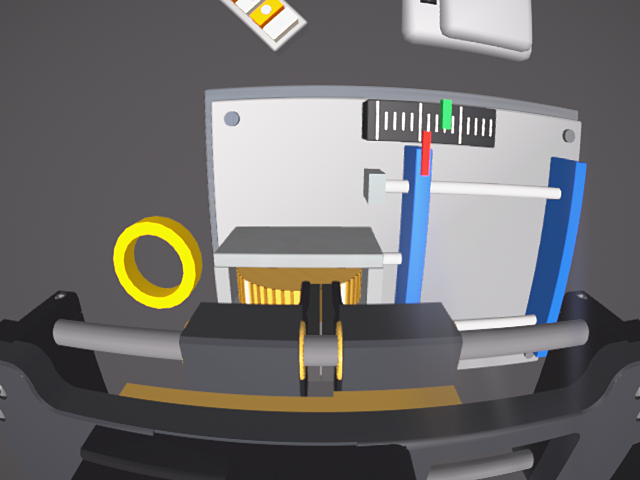

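The wheel rolls without slipping: about 26 mm of stroke took the gap from 18.6 to 12.4 mm, with pointer at (426,132) and mark at (447,128). Lift, go back, second stroke.

Call:
carry_out([
  [[0,0,-0.008],[0,0,0.2],0],
  [[0,-0.002,-0.006],[0,0,0],0],
  [[0,-0.014,0],[0,0,0],0],
  [[0,-0.012,0],[0,0,0],0],
  [[-0.001,0,0.007],[0,0,0],0],
  [[-0.001,0,0.001],[0,0,0],0],
])

```text
time_s: 6.67
tcp_pos: [0.5524, 0.0209, 0.0786]
ee_rot: [[0.999, 0.043, 0.007], [0.043, -0.999, 0.004], [0.007, -0.003, -1.0]]
wrist_force: [-1.6, -0.0, -1.1]
gripper_width: 0.005
```

```bash
python3 st.py
```

```text
t 6.67 tcp in fixture mm [ 0.6 16.4 78.6] turn to target (tool,deg) [-0.19 -0.39 -0.12] F [-1.6 -0.  -1.1] j [ 18.9  21.1 -18.8  -0.1 -49.7  73.6] w 0.005
```

Call:
carry_out([
  [[0,0,0.005],[0,-0.3,0],0],
  [[0,0,0.002],[0,0,0],0],
  [[0,0,0.002],[0,0,0],0],
])

```text
time_s: 6.92
tcp_pos: [0.5527, 0.0212, 0.0696]
ee_rot: [[0.999, 0.045, 0.002], [0.045, -0.999, 0.003], [0.002, -0.003, -1.0]]
wrist_force: [-2.3, 1.6, 7.4]
gripper_width: 0.008
```

Call:
carry_out([
  [[0,0.004,0.001],[0,0,0],0],
  [[0,0.005,0.001],[0,0,0],0],
  [[0,0.005,0.001],[0,0,0],0],
])

```text
time_s: 7.17
tcp_pos: [0.5534, 0.0078, 0.0683]
ee_rot: [[0.999, 0.047, 0.001], [0.047, -0.999, 0.003], [0.001, -0.003, -1.0]]
wrist_force: [-2.3, 1.5, 9.1]
gripper_width: 0.007
```

Call:
carry_out([
  [[0,0.005,0.001],[0,0,0],0],
  [[0,0.005,0.001],[0,0,0],0],
  [[0,0.005,0.001],[0,0,0],0],
])

```text
time_s: 7.42
tcp_pos: [0.5543, -0.0085, 0.0684]
ee_rot: [[0.999, 0.048, 0.002], [0.048, -0.999, 0.002], [0.002, -0.002, -1.0]]
wrist_force: [-2.5, 0.1, 7.1]
gripper_width: 0.005
```

```bash
python3 look.py 6 wrist; python3 pm.py 6
```

```text
t 7.42 tcp in fixture mm [  1.1 -13.1  68.4] turn to target (tool,deg) [-0.13 -0.1   0.13] F [-2.5  0.1  7.1] j [ 15.8  22.1 -19.   -0.1 -48.8  77. ] w 0.005
wrist {'r': (np.float64(-75.40678128124364), np.float64(84.49180837286717), 362, [60.0, -78.0], [84.5, -72.7]), 'g': (np.float64(-80.72450604389451), np.float64(85.9595294033066), 288, [86.0, -83.7], [102.9, -77.5])} GAP 5.32
```

Call:
carry_out([
  [[0,0,-0.008],[0,0,0.1],0],
  [[0,-0.002,-0.007],[0,0,0],0],
  [[0,-0.014,0],[0,0,0],0],
  [[0,-0.012,0],[0,0,0],0],
  [[-0.001,0,0.007],[0,0,0],0],
  [[-0.001,0,0.001],[0,0,0],0],
])

```text
time_s: 7.97
tcp_pos: [0.5512, 0.0185, 0.0764]
ee_rot: [[0.999, 0.042, 0.002], [0.042, -0.999, 0.002], [0.002, -0.002, -1.0]]
wrist_force: [-0.6, 0.0, -0.8]
gripper_width: 0.005
```

```bash
python3 look.py 7 wrist; python3 pm.py 7
```

```text
t 7.97 tcp in fixture mm [-0.8 14.  76.4] turn to target (tool,deg) [-0.13 -0.11 -0.19] F [-0.6  0.  -0.8] j [ 18.7  21.3 -18.9  -0.1 -49.7  73.8] w 0.005
wrist {'r': (np.float64(-76.84969509157919), np.float64(84.07893687779645), 315, [59.5, -79.9], [84.1, -73.9]), 'g': (np.float64(-82.23040165687793), np.float64(86.11417114749176), 222, [86.1, -85.3], [103.0, -79.5])} GAP 5.38
```

Gap is 5.4 mm unpressed. For the third stroke I'll cover about 20 mm and then measure.

Call:
carry_out([
  [[0.001,0,0.003],[0,0,0],0],
  [[0,0,0.002],[0,0,0],0],
  [[0,0,0.002],[0,0,0],0],
])

```text
time_s: 8.27
tcp_pos: [0.5526, 0.0184, 0.07]
ee_rot: [[0.999, 0.043, 0.003], [0.043, -0.999, 0.002], [0.003, -0.002, -1.0]]
wrist_force: [-2.4, 2.6, 6.6]
gripper_width: 0.01
```

Call:
carry_out([
  [[0,0.005,0.001],[0,0,0],0],
  [[0,0.005,0.001],[0,0,0],0],
  [[0,0.005,0.001],[0,0,0],0],
])

```text
time_s: 8.52
tcp_pos: [0.5533, 0.0037, 0.069]
ee_rot: [[0.999, 0.045, 0.002], [0.045, -0.999, 0.002], [0.002, -0.002, -1.0]]
wrist_force: [-3.6, 1.8, 8.9]
gripper_width: 0.011
```

Call:
carry_out([
  [[0,0.004,0.001],[0,0,0],0],
  [[0,0,0],[0,0,0],0],
])

```text
time_s: 8.68
tcp_pos: [0.5535, -0.0014, 0.0698]
ee_rot: [[0.999, 0.045, 0.003], [0.045, -0.999, 0.001], [0.003, -0.001, -1.0]]
wrist_force: [-2.2, 0.5, 7.0]
gripper_width: 0.005
```

```bash
python3 look.py 8 wrist; python3 pm.py 8;  python3 - <<'E'
import cv2
a=cv2.imread("pics/wrist8.png")[80:190,350:510];cv2.imwrite("pics/wrist8z.png",cv2.resize(a,None,fx=5,fy=5,interpolation=cv2.INTER_CUBIC))
E
```

```text
t 8.68 tcp in fixture mm [ 0.7 -6.  69.8] turn to target (tool,deg) [-0.08 -0.16 -0.06] F [-2.2  0.5  7. ] j [ 16.6  21.9 -19.1  -0.  -48.9  76. ] w 0.005
wrist {'r': (np.float64(-80.0035550203925), np.float64(84.1324632764509), 353, [59.6, -82.6], [84.1, -77.5]), 'g': (np.float64(-80.69361535810117), np.float64(86.20359776454816), 271, [86.2, -83.6], [102.9, -77.8])} GAP 0.69
```

View pics/wrist8z.png

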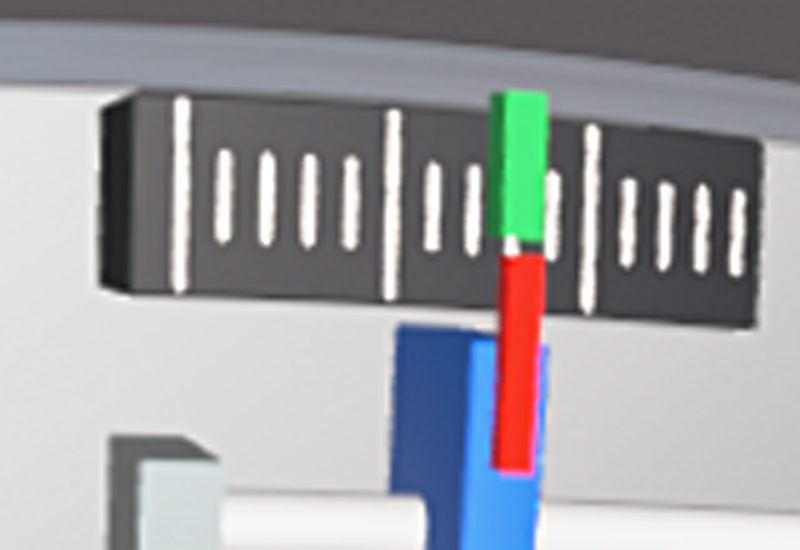

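Pointer and mark look almost aligned here (tip at zoom (523,255), mark inner end (522,240)). However, the camera looks obliquely and the pointer is 3 mm higher, so I expect it's roughly 0.5–1 mm short. I'll lift and put the camera squarely over the mark to check without parallax.

Call:
carry_out([
  [[0,0,-0.008],[0,0,0],0],
  [[0,0,-0.012],[0,0,0],0],
  [[0,0.025,-0.005],[0,0,0],0],
  [[0,0.027,0],[0,0,0],0],
  [[0,0.025,0],[0,0,0],0],
  [[0,0,0],[0,0,0],0],
  [[0,0,0],[0,0,0],0],
])

```text
time_s: 9.32
tcp_pos: [0.5576, -0.0822, 0.097]
ee_rot: [[0.999, 0.045, 0.004], [0.045, -0.999, 0.001], [0.004, -0.001, -1.0]]
wrist_force: [-0.4, -0.4, -0.0]
gripper_width: 0.007
```

```bash
python3 look.py 9 wrist side;python3 - <<'E'
from pm import *
W=pickle.load(open("wrist9.pkl","rb"));print("cam in fixture",inF(W["extrinsics"][:3,3]))
yy=blob(W,"g",(320,120),100);rr=blob(W,"r",(320,120),100);print(yy.mean(0),rr.mean(0))
gap(W,True,yy.mean(0),90)
gap(pickle.load(open("side9.pkl","rb")),False,(345,318),25)
u,v=map(int,rr.mean(0));a=W["img"][v-60:v+30,u-60:u+60,::-1];cv2.imwrite("pics/w9z.png",cv2.resize(a,None,fx=6,fy=6,interpolation=cv2.INTER_CUBIC))
E
```

```text
t 9.32 tcp in fixture mm [  1.1 -86.9  97. ] turn to target (tool,deg) [-0.05 -0.23 -0.04] F [-0.4 -0.4 -0. ] j [  8.1  20.9 -15.9  -0.  -53.   84.5] w 0.007
cam in fixture [ 84.19353858 -86.81643253]
[311.38636364 112.11363636] [312.15936255 144.62151394]
{'r': (np.float64(-81.67040953931996), np.float64(83.98426458453653), 251, [59.4, -84.0], [84.0, -79.2]), 'g': (np.float64(-81.17324523554643), np.float64(85.82450385402657), 44, [85.8, -84.6], [103.2, -79.7])} GAP -0.5Traceback (most recent call last):
  File "<stdin>", line 5, in <module>
  File "pm.py", line 19, in gap
    xt=f[:,0].max() if w=="r" else f[:,0].min()
       ~^^^^^
IndexError: too many indices for array: array is 1-dimensional, but 2 were indexed
```

```bash
python3 - <<'E'
from pm import *
W=pickle.load(open("wrist9.pkl","rb"))
a=W["img"][80:180,260:370,::-1];cv2.imwrite("pics/w9z.png",cv2.resize(a,None,fx=6,fy=6,interpolation=cv2.INTER_NEAREST))
def edges(prof): # half-max subpixel
    h=prof.max()/2;i=np.nonzero(prof>h)[0];l,rr=i[0],i[-1]
    le=l-(prof[l]-h)/(prof[l]-prof[l-1]);re=rr+(prof[rr]-h)/(prof[rr]-prof[rr+1]);return le,re
I=W["img"].astype(float)
def line(ch,rows,z):
    o=[]
    for v in rows:
        p=I[v,290:335];s=(p[:,0]-np.maximum(p[:,1],p[:,2])) if ch=="r" else (p[:,1]-np.maximum(p[:,0],p[:,2]))
        s=np.clip(s,0,None)
        l,e=edges(s);a=inF(wray(W,(290+l,v),z));b=inF(wray(W,(290+e,v),z));o.append([v,290+l,290+e,a[0],a[1],b[1],(a[1]+b[1])/2])
    o=np.array(o);print(o.round(2));return o
g=line("g",range(101,124,2),.062);r=line("r",range(130,156,2),.065)
print(np.median(g[:,6]),np.median(r[:,6]))
E
```

```text
[[101.   308.34 317.71 100.14 -79.33 -85.03 -82.18]
 [103.   308.38 317.71  98.9  -79.35 -85.03 -82.19]
 [105.   308.35 317.73  97.65 -79.33 -85.04 -82.19]
 [107.   308.35 317.75  96.41 -79.33 -85.05 -82.19]
 [109.   308.34 317.76  95.16 -79.32 -85.06 -82.19]
 [111.   308.38 317.72  93.92 -79.34 -85.03 -82.19]
 [113.   308.43 317.71  92.68 -79.37 -85.03 -82.2 ]
 [115.   308.43 317.72  91.43 -79.37 -85.03 -82.2 ]
 [117.   308.46 317.78  90.19 -79.38 -85.07 -82.23]
 [119.   308.49 317.66  88.95 -79.4  -84.99 -82.2 ]
 [121.   308.5  317.69  87.71 -79.4  -85.01 -82.21]
 [123.   308.5  317.68  86.47 -79.4  -85.   -82.2 ]]
[[130.   307.97 316.47  82.15 -79.16 -84.3  -81.73]
 [132.   307.97 316.47  80.93 -79.16 -84.29 -81.73]
 [134.   307.94 316.47  79.7  -79.14 -84.29 -81.72]
 [136.   307.89 316.47  78.47 -79.1  -84.29 -81.7 ]
 [138.   308.4  316.25  77.25 -79.41 -84.16 -81.78]
 [140.   308.67 315.91  76.02 -79.56 -83.95 -81.76]
 [142.   308.6  315.96  74.79 -79.52 -83.98 -81.75]
 [144.   309.5  315.11  73.56 -80.06 -83.47 -81.76]
 [146.   309.59 314.76  72.34 -80.11 -83.25 -81.68]
 [148.   309.57 314.74  71.11 -80.1  -83.23 -81.67]
 [150.   309.57 314.74  69.88 -80.09 -83.23 -81.66]
 [152.   309.56 314.73  68.65 -80.08 -83.23 -81.65]
 [154.   309.54 314.75  67.42 -80.06 -83.24 -81.65]]
-82.19384355445844 -81.7150899999701
```

View pics/w9z.png

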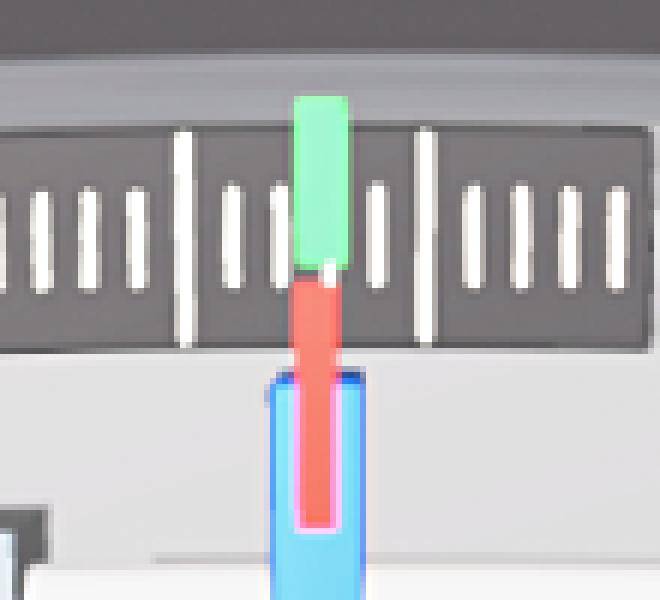

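Seen nearly square on, the pointer centre line is at −81.7 and the mark at −82.2. That is about 0.5 mm short, or about 2.3 mm of rim travel, so one small finishing stroke near the top of the wheel.

Call:
carry_out([
  [[0,-0.022,0],[0,0,0],0],
  [[0,-0.022,0],[0,0,0],0],
  [[0,-0.022,0],[0,0,0],0],
  [[0,-0.021,0.004],[0,0,0],0],
  [[-0.001,0,0.008],[0,0,0],0],
  [[-0.001,0,0.006],[0,0,0],0],
])

```text
time_s: 9.92
tcp_pos: [0.552, 0.013, 0.079]
ee_rot: [[0.999, 0.05, 0.006], [0.05, -0.999, 0.002], [0.006, -0.002, -1.0]]
wrist_force: [-0.5, 0.5, 0.3]
gripper_width: 0.005
```

```bash
python3 st.py
```

```text
t 9.92 tcp in fixture mm [-0.2  8.5 79. ] turn to target (tool,deg) [-0.09 -0.35  0.26] F [-0.5  0.5  0.3] j [ 18.2  21.  -18.9   0.  -49.8  74.7] w 0.005
```

Call:
carry_out([
  [[0,0,0.004],[0,0,0],0],
  [[0,0,0.003],[0,0,0],0],
  [[0,0,0.002],[0,0,0],0],
])

```text
time_s: 10.17
tcp_pos: [0.5515, 0.0135, 0.0695]
ee_rot: [[0.999, 0.053, 0.005], [0.053, -0.999, 0.001], [0.005, -0.001, -1.0]]
wrist_force: [-2.3, 1.4, 8.3]
gripper_width: 0.009
```

```bash
python3 st.py
```

```text
t 10.17 tcp in fixture mm [-0.6  9.  69.5] turn to target (tool,deg) [-0.04 -0.28  0.41] F [-2.3  1.4  8.3] j [ 18.3  21.7 -19.5   0.  -48.6  74.7] w 0.009
```

Call:
carry_out([
  [[0,0.0025,0.0005],[0,0,0],0],
  [[0,0,0],[0,0,0],0],
])

```text
time_s: 10.33
tcp_pos: [0.5516, 0.0101, 0.0702]
ee_rot: [[0.999, 0.052, 0.004], [0.052, -0.999, 0.001], [0.004, -0.0, -1.0]]
wrist_force: [-1.8, 1.8, 6.2]
gripper_width: 0.005
```

Call:
carry_out([
  [[0,0,-0.006],[0,0,0],0],
  [[0,0,-0.014],[0,0,0],0],
  [[0,0.03,-0.005],[0,0,0],0],
  [[0,0.03,0],[0,0,0],0],
  [[0,0.028,0],[0,0,0],0],
  [[0,0,0],[0,0,0],0],
  [[0,0,0],[0,0,0],0],
])

```text
time_s: 10.92
tcp_pos: [0.557, -0.0845, 0.0973]
ee_rot: [[0.999, 0.049, 0.006], [0.049, -0.999, 0.0], [0.006, 0.0, -1.0]]
wrist_force: [-0.1, 0.5, 0.2]
gripper_width: 0.007
```

```bash
python3 look.py 10 wrist; cat > fine.py <<'E'
import sys
from pm import *
k=sys.argv[1];W=pickle.load(open(f"wrist{k}.pkl","rb"));I=W["img"].astype(float)
print("cam",inF(W["extrinsics"][:3,3]).round(1))
def fp(X):
    T=np.linalg.inv(W["extrinsics"]);v=(T[:3,:3]@X+T[:3,3]);return cv2.fisheye.projectPoints(v.reshape(1,1,3),np.zeros(3),np.zeros(3),W["mtx"],np.zeros(4))[0].ravel()
q=np.load("q.npy")
def edges(p):
    h=p.max()/2;i=np.nonzero(p>h)[0];l,e=i[0],i[-1]
    return l-(p[l]-h)/(p[l]-p[l-1]),e+(p[e]-h)/(p[e]-p[e+1])
def line(ch,xs,z):
    o=[]
    for x in xs:
        u,v=np.round(fp(F(q,[x/1e3,-.082,z])[0])).astype(int);u0=u-22
        p=I[v,u0:u0+45];s=np.clip((p[:,0]-np.maximum(p[:,1],p[:,2])) if ch=="r" else (p[:,1]-np.maximum(p[:,0],p[:,2])),0,None)
        l,e=edges(s);a=inF(wray(W,(u0+l,v),z));b=inF(wray(W,(u0+e,v),z));o.append([v,u0+l,u0+e,(a[1]+b[1])/2])
    o=np.array(o);print(ch,o.round(2).tolist());return np.median(o[:,3])
g=line("g",(88.5,90,92,94,97),.062);r=line("r",(76.5,78,80,82),.065);print("pointer",r,"mark",g,"gap",r-g)
u,v=np.round(fp(F(q,[.085,-.082,.065])[0])).astype(int)
cv2.imwrite(f"pics/w{k}z.png",cv2.resize(W["img"][v-50:v+50,u-55:u+55,::-1],None,fx=6,fy=6,interpolation=cv2.INTER_NEAREST))
E
python3 fine.py 9; python3 fine.py 10
```

```text
t 10.92 tcp in fixture mm [  0.3 -89.2  97.3] turn to target (tool,deg) [ 0.01 -0.37  0.19] F [-0.1  0.5  0.2] j [  7.9  20.8 -16.1   0.1 -52.8  84.9] w 0.007
cam [ 84.2 -86.8]
g [[120.0, 308.5, 317.69, -82.21], [117.0, 308.46, 317.78, -82.23], [114.0, 308.42, 317.72, -82.2], [111.0, 308.38, 317.72, -82.19], [106.0, 308.35, 317.72, -82.18]]
r [[139.0, 308.71, 315.86, -81.76], [137.0, 307.86, 316.46, -81.69], [133.0, 307.94, 316.47, -81.72], [130.0, 307.97, 316.47, -81.73]]
pointer -81.72326141125502 mark -82.19555365674195 gap 0.4722922454869263
cam [ 82.9 -88.6]
g [[119.0, 305.6, 314.55, -82.36], [116.0, 305.57, 314.54, -82.34], [113.0, 305.53, 314.55, -82.33], [110.0, 305.54, 314.55, -82.33], [105.0, 305.54, 314.55, -82.32]]
r [[138.0, 306.8, 313.51, -82.51], [136.0, 306.24, 314.5, -82.64], [132.0, 306.22, 314.53, -82.63], [129.0, 306.1, 314.54, -82.6]]
pointer -82.61526185771436 mark -82.32983571084836 gap -0.2854261468660013
```

View pics/w10z.png

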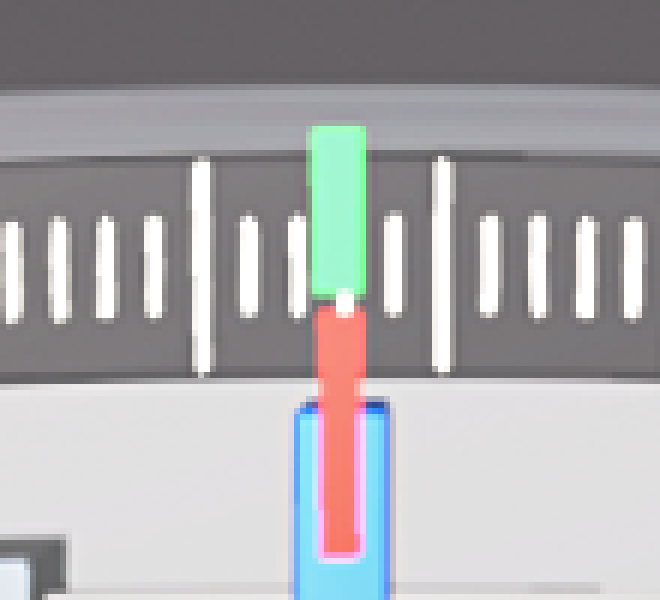

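Now the pointer reads 0.2–0.3 mm past the mark. I'll take one more view from the other side to average out any side-face bias.

Call:
carry_out([
  [[0,-0.013,0],[0,0,0],0],
  [[0,0,0],[0,0,0],0],
  [[0,0,0],[0,0,0],0],
])

```text
time_s: 11.22
tcp_pos: [0.5556, -0.0697, 0.0969]
ee_rot: [[0.999, 0.049, 0.005], [0.049, -0.999, -0.0], [0.005, 0.0, -1.0]]
wrist_force: [0.3, 0.3, -0.5]
gripper_width: 0.007
```

```bash
python3 look.py 11 wrist scene side; python3 fine.py 11
python3 - <<'E'
import cv2,numpy as np
a=cv2.imread("pics/scene11.png")[185:270,240:340];b=cv2.imread("pics/side11.png")[285:370,290:390]
cv2.imwrite("pics/ss11.png",cv2.resize(np.hstack([a,b]),None,fx=4,fy=4,interpolation=cv2.INTER_CUBIC))
E
```

```text
t 11.22 tcp in fixture mm [ -0.3 -74.3  96.9] turn to target (tool,deg) [ 0.01 -0.29  0.22] F [ 0.3  0.3 -0.5] j [  9.5  20.6 -16.5   0.1 -52.6  83.3] w 0.007
cam [ 82.5 -73.6]
g [[118.0, 329.5, 339.18, -82.24], [115.0, 329.5, 339.15, -82.22], [112.0, 329.5, 339.09, -82.19], [109.0, 329.5, 339.39, -82.26], [104.0, 329.5, 339.4, -82.24]]
r [[137.0, 331.19, 338.25, -82.46], [135.0, 330.49, 338.73, -82.38], [131.0, 330.51, 338.94, -82.43], [128.0, 330.52, 339.18, -82.49]]
pointer -82.44486401738853 mark -82.24353919041047 gap -0.20132482697805187
```

View pics/w11z.png

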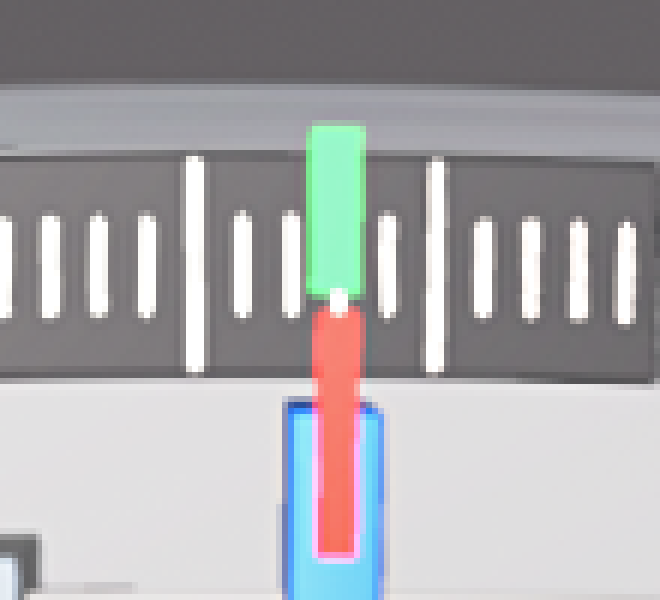

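View pics/ss11.png

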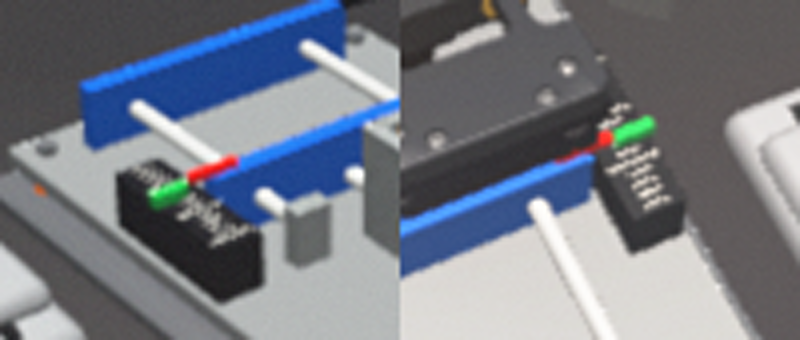

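Both views agree on 0.2–0.3 mm past the mark, which is within what I can measure. The scene and side views also show the pointer and mark in line. I'll retract upward.

Call:
carry_out([
  [[0,0,-0.03],[0,0,0],0],
  [[0,0,-0.03],[0,0,0],0],
  [[-0.02,0,-0.03],[0,0,0],0],
  [[-0.03,0,-0.02],[0,0,0],0],
  [[-0.03,0,0],[0,0,0],0],
  [[0,0,0],[0,0,0],0],
  [[0,0,0],[0,0,0],0],
])

```text
time_s: 11.95
tcp_pos: [0.4725, -0.0723, 0.2106]
ee_rot: [[0.999, 0.053, 0.002], [0.053, -0.999, -0.001], [0.002, 0.001, -1.0]]
wrist_force: [0.5, 0.1, 0.7]
gripper_width: 0.005
```

```bash
python3 look.py 12 wrist side; python3 fine.py 12 | tail -1
```

```text
t 11.95 tcp in fixture mm [-83.5 -73.1 210.6] turn to target (tool,deg) [ 0.05 -0.11  0.41] F [0.5 0.1 0.7] j [ 10.9   6.6 -17.6   0.1 -65.7  82.1] w 0.005
pointer -82.55294313530013 mark -82.27827092432562 gap -0.2746722109745008Traceback (most recent call last):
  File "fine.py", line 20, in <module>
    cv2.imwrite(f"pics/w{k}z.png",cv2.resize(W["img"][v-50:v+50,u-55:u+55,::-1],None,fx=6,fy=6,interpolation=cv2.INTER_NEAREST))
                                  ~~~~~~~~~~^^^^^^^^^^^^^^^^^^^^^^^^^^^^^^^^^^^^^^^^^^^^^^^^^^^^^^^^^^^^^^^^^^^^^^^^^^^^^^^^^^^
cv2.error: OpenCV(4.12.0) /io/opencv/modules/imgproc/src/resize.cpp:4208: error: (-215:Assertion failed) !ssize.empty() in function 'resize'
```

View pics/wrist12.png

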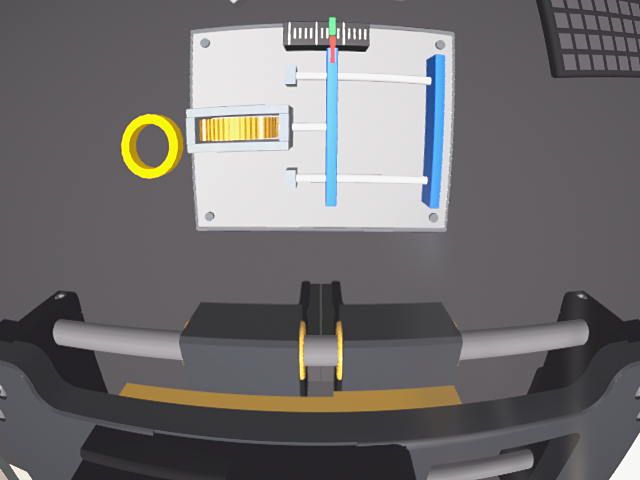

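Hand clear; pointer and mark are in line at (332,36), and the tape and nest are where they were. Handing in.

```bash
python3 -c "
from station import workorder
print(workorder.finish_job())"
```

```text
the job is handed in; nothing more can be done
None
```

The nest is set to the gauge: after four wheel strokes the red pointer stands at the green mark, about 0.2–0.3 mm past it by my measurement. I rolled the wheel with the shut fingers, three working strokes and one small finishing stroke at about 5–9 N. I then took the hand away and handed in at about 12 s.

- **Gap:** it went from 18.6 mm to 12.4, 5.4, 0.5, and finally between −0.2 and −0.3 mm. Two near-overhead wrist views gave −0.29 and −0.20, and a third after retracting gave −0.27. I left that overshoot, as it is close to the smallest move I could control. The scene and side pictures also looked aligned, but I did not measure the final gap in them.
- **Disagreements:** the visible fingertip was about 30 mm above the reported TCP, so I pressed by force and pictures instead of reported height. The scene camera read the gap 1–3 mm smaller than the others, so I relied on the wrist camera.
- **Bystanders:** nothing but the wheel was touched. The tape was unmoved in the last wrist picture. I did not measure the terminal row or the mouse again at the end.

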